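# Load the lens carriers into the edging fixture and lock them in

### The arm

A 6-joint arm with a two-finger parallel gripper is mounted at the origin on the work surface. World frame = base frame: x ahead of the robot, y to its left, z up, the work surface at z = 0. Lengths are in m, angles in degrees, forces in N, time in s.
With the tool pointing down it reaches from about 0.25 to 0.725 m from the base axis. Payload 9.7 kg.
Tool frame: the origin (TCP) lies midway between the tips of the shut fingers; the grasp point (between the pads) lies 19 mm behind it; z points along the fingers, x is the direction in which the jaws open and shut, and the axes are right-handed (so a half turn about z gives the same grasp; the last joint's range is limited). The gripper opens to 85 mm and grips with 20 to 120 N. Pads are 22 mm wide; open, the fingers measure 114 mm over their backs; the gripper's body (76 mm by 85 mm) begins 54 mm behind the grasp point. The pads swing forward as they close: fully open they stand 13 mm farther back than shut.
Start: joints at [74.313, 4.979, 10.078, 95.1, 0, 90], TCP at [0.149, 0.53, 0.231] pointing down, gripper open.
Joint ranges: [-179.16, 179.16], [-48.56, 103.87], [-65.8, 70.77], [-126.05, 130.52], [-82.76, 87.17], [-180, 180]. Speed limits (degrees/s): [127.2, 127.2, 147.25, 180, 180, 180].

### API

Orientations are given as [roll, pitch, yaw] about the fixed x, y, z axes, in that order (R = Rz(yaw) Ry(pitch) Rx(roll)).
In Python, from workcell import sensors, camera, get_calibration, bot, recognise, place_of gives the robot as it stands. The module is installed in compiled form; this text tells all that it offers.
- The arm moves only by the tool send_rows, never from a script. Its argument "plan" is a list of rows, each a list of 3 entries, a list of its own where there are three numbers: the shift along the tool's x, y, z normalised to -1 to 1, where 1 is 0.3 m, then the turn, a rotation vector about the tool's x, y, z normalised to -1 to 1, where 1 is pi rad, then the closure, from -1 (fully open) to 1 (shut). In form: [[[x, y, z], [rx, ry, rz], claw], ...]. A call has 1 to 10 rows; each row is the pose to reach, as a shift and turn from the pose commanded when the call began, along the tool's axes at that moment, turning the shorter way round; what a row does not reach only later rows make up. A row lasts 1/10 s, in which the tool goes at most 50 mm and 8.59 degrees, less where a joint would pass 70% of its speed; a pose out of reach is approached as far as the arm can. A call with a number of a shift or a turn outside -1 to 1 is refused whole. A call with a gripper value outside its range is refused whole. The fingers move at their own pace and stop on an object; "force" is the grip in N (left out, the last holds). Time passes only in rows, so rows that repeat a pose let the fingers close. It gives the time, the measured TCP pose, the force and the opening at its end, in the units of the state.
- sensors.get_obs(): the state, without advancing time (a new reading comes with each control period).
- camera(name): name is "scene" or "top"; returns the picture (480x640x3 uint8, blue, green, red); there is no depth.
- get_calibration(name): a dict with "fx", "fy", "cx", "cy" (pixels), "R" (3x3) and "t" (3): a world point X has camera coordinates R X + t. Camera axes: x right, y down, z forward; pixel columns grow to the right and rows downward; lengths in m; the calibration is good to about 2 mm. A picture is of the moment at which its call begins. get_calibration takes no time and is no camera call.
- bot.job_done(): hands the job in, once; it reports no verdict.
Trained networks look in the newest picture that a camera, given by its name, has taken for a name from the list of things; names that differ only in an ending like _2 or _b are one class to them, and where a whole thing is asked for, a point or a joint stands for the part that bears it (a point fixed in the world has none). Each returns a list of dicts, best first, with "p" (0 to 1); they miss things now and then, are a little off and sometimes report something else, mostly with a low value. They report only what shows in the picture. A call takes as long as a camera call. They do not tell look-alikes from the thing itself.
- recognise(label, camera): "point" ([column, row] in pixels, amid what is visible of it).
- place_of(label, camera): "point" ([column, row] in pixels: a listed point, or the origin of a listed thing).
The state is a dict: "time": time; "q": joint angles; "qd": joint speeds; "joint_efforts": joint torques, N m; "ee_pos": TCP position; "tcp_rot": TCP orientation; "wrist_force": force on the tool from outside, world axes, zero at the start; "torque": the same for the moment, N m; "opening": finger opening in m.
Only numpy, scipy, OpenCV 4.12 (cv2) and the standard library are available. Lean on these libraries where they do the work, as an engineer would, in place of code of your own. Each camera call takes 0.05 s, during which the arm holds its last target. There are 200 camera calls.

### The job

Swing the fixture's cam lever wide open and slide every lens carrier standing on the parking marks along the benchtop, never lifting or tipping it, under the slotted hood until its stem is fully home at the closed end of a slot, one carrier to a slot, any slot. With all of them home, take the long brass arbor from its cradle, lay it gently, without letting it fall, centred in the two V rests across the front of the slots, and then swing the cam lever fully shut over its end. Push home again any carrier that has been knocked out of place, and leave the other things on the bench where they are.

Things in the scene. Friction and masses are not known exactly. Their poses are not given: they have to be found in the camera images.
- fixture: aluminium fixture fixed to the bench; origin on the bench at slot_2; x runs into the slots, y along their row, z up. Flat hood (underside 18 mm, top 24 mm up; x -80 to 60, y -150 to 150 mm) with three slots 40 mm wide along x, open at x = -80, closed at x = 11 mm. It stands on side walls (|y| 140 to 150) and a rear wall (x 50 to 60 mm); open space under it between
- slot_1 (a point): home point of a slot, on the bench, at fixture y = -85 mm: where the axis of a carrier stands when its stem (22 mm thick) touches the closed end of the slot; the slot lies along fixture x
- slot_2 (a point): home point of a slot, on the bench, at fixture y = 0 mm: where the axis of a carrier stands when its stem (22 mm thick) touches the closed end of the slot; the slot lies along fixture x
- slot_3 (a point): home point of a slot, on the bench, at fixture y = 85 mm: where the axis of a carrier stands when its stem (22 mm thick) touches the closed end of the slot; the slot lies along fixture x
- arbor_rest (a point): point where the middle of the arbor lies when it rests in the two V rests: fixture x = -60 mm, y = 0, 50 mm above the bench; the arbor then lies along fixture y. The rests (14 mm wide, 45 degree V) stand on the hood at fixture y = +-135 mm, lips 56 mm above the bench
- cam_lever (a joint): angle of the cam lever about its upright pivot, rad: 0 = shut (the flat arm, 16 mm wide, 62 to 70 mm above the bench, points along fixture -x and lies over the arbor's end), growing counter-clockwise seen from above (handle moves towards fixture -y) to 1.45 = wide open; friction about 0.12 N m holds it where it is left
- cam_handle (a point): grip point on the lever's upright black round handle (18 mm diameter, from the arm up to 120 mm above the bench), on its axis, 104 mm above the bench, 78 mm from the pivot axis
- lever_pivot (a point): point on the lever's upright pivot axis, at the height of cam_handle, at fixture x = -15 mm, y = -158 mm; its block (30 x 30 mm, 60 mm high) stands below, at fixture x = -15, y = -166 mm
- carrier_1_mid (a point): centre (half-way up, 35 mm above the bench) of a lens carrier: a white nylon disc (72 mm diameter, 14 mm high) on the bench, with an upright round steel stem (22 mm diameter) in its middle reaching 70 mm above the bench; about 0.4 kg, sliding easily (friction about 0.25). Two or three identical carriers are present, the rest absent; z is its upright axis
- carrier_2_mid (a point): centre (half-way up, 35 mm above the bench) of a lens carrier: a white nylon disc (72 mm diameter, 14 mm high) on the bench, with an upright round steel stem (22 mm diameter) in its middle reaching 70 mm above the bench; about 0.4 kg, sliding easily (friction about 0.25). Two or three identical carriers are present, the rest absent; z is its upright axis
- carrier_3_mid (a point): centre (half-way up, 35 mm above the bench) of a lens carrier: a white nylon disc (72 mm diameter, 14 mm high) on the bench, with an upright round steel stem (22 mm diameter) in its middle reaching 70 mm above the bench; about 0.4 kg, sliding easily (friction about 0.25). Two or three identical carriers are present, the rest absent; z is its upright axis
- arbor_mid (a point): middle of the plain brass arbor: a round rod of 16 mm diameter, 340 mm long, along its own x axis, about 0.55 kg, with a copper-coloured band at its middle. It starts in its cradle with its axis 45 mm above the bench
- cradle: black arbor cradle fixed to the bench, origin under its middle, long axis y: a base 60 x 260 mm, 8 mm high, with two 16 mm wide shallow V supports at y = +-110 mm whose lips reach about 50 mm; free between them
- park_marks: three white ring marks (86 mm outside) on the bench, in a row along this body's y at -100, 0 and +100 mm; the carriers start near their centres, not more than one on each
- filter_a: tinted glass filter disk, 50 mm across, 5 mm thick, lying flat; origin under its centre; leave it where it is
- filter_b: second tinted glass filter disk, 50 mm across, 5 mm thick, lying flat; origin under its centre; leave it where it is
- nylon_puck: plain white nylon puck without a stem, 60 mm across, 20 mm high; origin under its centre; leave it where it is
- depth_gauge: stainless depth gauge standing on a 50 x 90 mm foot, about 135 mm high; origin under its foot; leave it where it is
- short_spindle: short brass spindle standing on end, 32 mm foot, 70 mm high; origin under its foot; leave it where it is
- screwdriver: screwdriver lying on the bench along its x; leave it where it is
- cleaner: closed bottle, 56 mm across, 130 mm high; origin under its centre; leave it where it is
- cup: white cup, 70 mm across, 80 mm high; origin under its centre; leave it where it is
There are look-alikes about, which are no part of the job. What is shaped like the part that bears carrier_3_mid but purple or turquoise is not meant.

How it is judged (in metres and radians):
On the way, in this order (a step that is already met when the one before it is completed fails the run):
1. the cam lever is open and every carrier is home in a slot (value of joint cam_lever above 1 rad and (horizontal distance between carrier_1_mid and slot_1 below 0.015 m or horizontal distance between carrier_1_mid and slot_2 below 0.015 m or horizontal distance between carrier_1_mid and slot_3 below 0.015 m) and (horizontal distance between carrier_2_mid and slot_1 below 0.015 m or horizontal distance between carrier_2_mid and slot_2 below 0.015 m or horizontal distance between carrier_2_mid and slot_3 below 0.015 m) and (horizontal distance between carrier_3_mid and slot_1 below 0.015 m or horizontal distance between carrier_3_mid and slot_2 below 0.015 m or horizontal distance between carrier_3_mid and slot_3 below 0.015 m)), for 0.2 s.
2. with the lever still open, the arbor lies released in both V rests (value of joint cam_lever above 0.8 rad and horizontal distance between arbor_mid and arbor_rest below 0.015 m and height (world z) of arbor_mid between 0.045 and 0.055 m and angle between the x axis of arbor_mid and the y axis of fixture, either way round below 0.06 rad and contact force between the fingers and arbor below 0.1 N), for 0.2 s.
At the end, for the whole second after the job is handed in: every carrier present stands upright with its axis within 15 mm of the home point of a slot, the arbor lies at rest in both V rests (middle within 15 mm of arbor_rest, along the row within 0.06 rad, height within 5 mm), and the cam lever is shut to below 0.15 rad ((horizontal distance between carrier_1_mid and slot_1 below 0.015 m or horizontal distance between carrier_1_mid and slot_2 below 0.015 m or horizontal distance between carrier_1_mid and slot_3 below 0.015 m) and (horizontal distance between carrier_2_mid and slot_1 below 0.015 m or horizontal distance between carrier_2_mid and slot_2 below 0.015 m or horizontal distance between carrier_2_mid and slot_3 below 0.015 m) and (horizontal distance between carrier_3_mid and slot_1 below 0.015 m or horizontal distance between carrier_3_mid and slot_2 below 0.015 m or horizontal distance between carrier_3_mid and slot_3 below 0.015 m) and horizontal distance between arbor_mid and arbor_rest below 0.015 m and height (world z) of arbor_mid between 0.045 and 0.055 m and angle between the x axis of arbor_mid and the y axis of fixture, either way round below 0.06 rad and contact force between the fingers and arbor below 0.1 N and value of joint cam_lever below 0.15 rad and linear speed of each of arbor, carrier_1, carrier_2, carrier_3 below 0.03 m/s and angle between each of carrier_1_mid, carrier_2_mid, carrier_3_mid's own z axis and vertical below 0.1 rad); the robot touches nothing.
It fails at once if a carrier is lifted off the bench (15 mm or more) or tipped (over 0.4 rad) (height (world z) of any of carrier_1_mid, carrier_2_mid, carrier_3_mid above 0.05 m or angle between any of carrier_1_mid, carrier_2_mid, carrier_3_mid's own z axis and vertical above 0.4 rad).
It fails at once if the arbor is let fall: moving faster than 0.7 m/s while not held, or lying on the bench ((contact force between the fingers and arbor below 0.05 N and linear speed of arbor above 0.7 m/s) or height (world z) of arbor_mid below 0.03 m).
It fails at once if another thing on the bench is moved by more than 30 mm (distance of any of filter_a, filter_b, nylon_puck, depth_gauge, short_spindle, screwdriver, cleaner, cup from where it was at the start of the episode above 0.03 m).
Of carrier_1, carrier_2, carrier_3 only 2 to 3 are there at a start; the rules pass over those that are not, and their reading is None.
At some moment in a run one of carrier_1, carrier_2, carrier_3 may be knocked a few centimetres aside while the robot is not near it.
It also fails if it takes over 208 s, if anything falls off the work surface, if the arm or the gripper's body presses on something with over 40 N, if the wrist force passes 120 N, or if a joint passes its speed limit or range.

## Working session

There is one attempt and no reset: what is moved stays moved. The work goes in short steps, Python scripts to look and compute and a tool call to move; the robot and the scene stay as the last step left them, time stands still between calls to the robot, and variables do not carry over. Pictures are saved under pics/ and viewed, on a budget of 14 in all, crops included, one or two more only if the job needs it, and the job is handed in when it is done.

Besides the shell and the picture viewer there is one more tool, called after "Call:" as a command line: name --argument value ..., lists and objects as JSON in quotes. send_rows: Moves the arm, as the interface text tells. Scaled input: -1 to 1 covers 0.3 m each way for a shift and pi rad each way for a turn. Its arguments: {"type":"object","properties":{"plan":{"type":"array"},"force":{"type":"number"}},"required":["plan"]}

```bash
mkdir -p pics; cat > h.py <<'E'
import numpy as np, cv2
from workcell import sensors, camera, get_calibration, bot, recognise, place_of
def snap(c,f):
    im=camera(c).copy(); cv2.imwrite('pics/'+f,im); return im
def ray(c,uv,z):
    k=get_calibration(c); R=np.array(k['R']); t=np.array(k['t'])
    d=R.T@np.array([(uv[0]-k['cx'])/k['fx'],(uv[1]-k['cy'])/k['fy'],1]); o=-R.T@t
    return o+d*(z-o[2])/d[2]
def proj(c,X):
    k=get_calibration(c); p=np.array(k['R'])@np.array(X)+np.array(k['t'])
    return [k['fx']*p[0]/p[2]+k['cx'],k['fy']*p[1]/p[2]+k['cy']]
E
python3 - <<'E'
from h import *
np.set_printoptions(precision=4,suppress=True)
print(sensors.get_obs())
for c in('top','scene'):
    snap(c,c+'0.png'); k=get_calibration(c); print(c,-np.array(k['R']).T@k['t'],k['fx'])
for l,z in [('fixture',0),('slot_1',0),('cam_handle',.104),('lever_pivot',.104),('carrier_1_mid',.035),('arbor_mid',.045),('arbor_rest',.05),('cradle',0),('park_marks',0),('depth_gauge',0),('cleaner',0),('cup',0)]:
  for c in('top','scene'):
    for r in place_of(l,c): print(l,c,round(r['p'],2),np.round(r['point']),ray(c,r['point'],z)[:2])
E
```

```text
{'time': 0.0, 'q': array([74.3136,  5.0122, 10.0346, 95.0981, -0.0016, 89.9983]), 'qd': array([-0.0305, -0.0459, -0.096 ,  0.0507,  0.062 ,  0.0196]), 'joint_efforts': array([  0.0007, -52.0393,  46.4797,   0.0166,   0.    ,   0.    ]), 'ee_pos': array([0.1487, 0.5293, 0.2306]), 'tcp_rot': array([179.9984,   0.0757,  74.3153]), 'wrist_force': array([-0.2542, -0.2877, -0.6092]), 'torque': array([ 0.0092, -0.0043, -0.0235]), 'opening': 0.08566292094884882}
top [0.2739 0.0012 1.2896] 510.2319598120627
scene [ 1.5445 -0.4299  0.9341] 589.9068311380862
fixture top 0.65 [358. 235.] [ 0.5907 -0.1005]
fixture scene 0.71 [283. 286.] [ 0.6012 -0.1013]
fixture scene 0.63 [502. 222.] [0.6174 0.5078]
slot_1 top 0.89 [391. 236.] [ 0.5874 -0.1853]
slot_1 top 0.66 [325. 234.] [ 0.5953 -0.0152]
slot_1 top 0.62 [361. 236.] [ 0.5876 -0.1066]
slot_1 top 0.41 [434. 260.] [ 0.5215 -0.2919]
slot_1 scene 0.94 [248. 293.] [ 0.5887 -0.181 ]
slot_1 scene 0.69 [319. 272.] [ 0.5913 -0.0063]
slot_1 scene 0.65 [281. 284.] [ 0.5941 -0.103 ]
slot_1 scene 0.6 [199. 242.] [ 0.3633 -0.2346]
cam_handle top 0.9 [431. 262
[... 665 characters left out ...]
marks scene 0.67 [499. 228.] [0.638 0.485]
park_marks scene 0.56 [388. 218.] [0.4772 0.2454]
depth_gauge top 0.8 [364. 173.] [ 0.7622 -0.1237]
depth_gauge top 0.74 [458. 318.] [ 0.3714 -0.3433]
depth_gauge scene 0.8 [305. 331.] [ 0.7502 -0.1118]
cleaner top 0.64 [134. 227.] [0.6254 0.4851]
cleaner top 0.18 [359. 248.] [ 0.5552 -0.1022]
cleaner scene 0.95 [499. 226.] [0.6299 0.4887]
cleaner scene 0.45 [130. 352.] [ 0.6512 -0.4574]
cleaner scene 0.33 [281. 284.] [ 0.593 -0.103]
cup top 0.62 [494. 216.] [ 0.6341 -0.458 ]
cup top 0.55 [358. 234.] [ 0.5934 -0.0991]
cup scene 0.7 [282. 284.] [ 0.595  -0.1026]
cup scene 0.65 [130. 349.] [ 0.6442 -0.4573]
cup scene 0.54 [319. 274.] [ 0.5983 -0.0089]
```

View pics/top0.png

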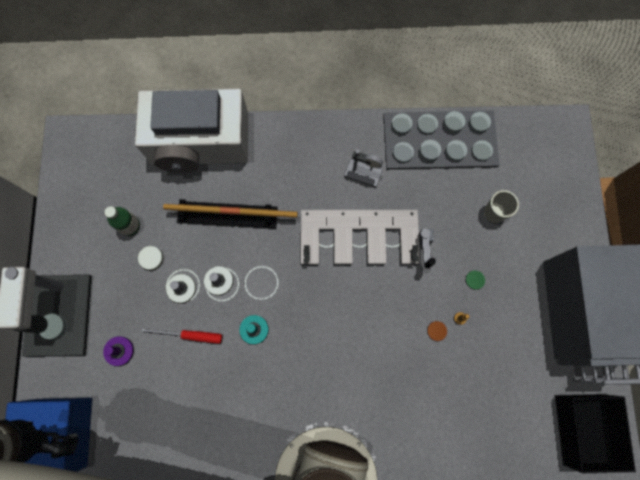

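View pics/scene0.png

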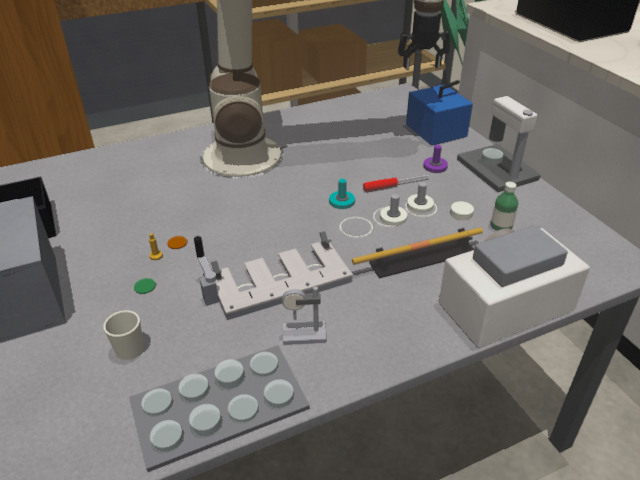

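Top view: the fixture is at (360,237) with its lever at about (427,250), close to shut. The arbor is in the cradle at (231,212). Two white discs with grey stems are near marks at (181,288) and (218,280). The turquoise (254,330) and purple (118,350) pieces are look-alikes, and the plain puck is at (150,258). I take the two white stemmed discs as the carriers and will confirm in a crop.

```bash
python3 - <<'E'
from h import *
np.set_printoptions(precision=4,suppress=True)
im={c:snap(c,c+'1.png') for c in('top','scene')}
for l,z in [('carrier_2_mid',.035),('carrier_1_mid',.035),('arbor_mid',.045),('cam_handle',.104),('lever_pivot',.104)]:
  for c in('top','scene'):
    for r in place_of(l,c)+[dict(q,rec=1) for q in recognise(l,c)]: print(l,c,'rec' if 'rec' in r else '',round(r['p'],2),np.round(r['point'],1),ray(c,r['point'],z)[:2])
# predicted fixture corners/ends overlay
def F(x,y,z,o=(.592,-.0985),a=np.radians(-2)):
    return [o[0]+x*np.cos(a)-y*np.sin(a),o[1]+x*np.sin(a)+y*np.cos(a),z]
def big(c,x0,y0,w,h,s): return cv2.resize(im[c][y0:y0+h,x0:x0+w],None,fx=s,fy=s,interpolation=cv2.INTER_CUBIC)
a=big('top',285,195,160,85,5)
pts=[F(x,y,.024) for x in(-.08,.06) for y in(-.15,.15)]+[F(.011,y,.024) for y in(-.085,0,.085)]
for P in pts:
    u,v=proj('top',P); cv2.drawMarker(a,(int((u-285+.5)*5),int((v-195+.5)*5)),(0,0,255),0,10,1)
b=cv2.resize(big('top',135,240,160,30,5)[:0],(800,1)) if 0 else None
cv2.imwrite('pics/fx.png',a)
t=big('top',140,245,130,60,6); s=big('scene',330,165,160,80,5)
cv2.imwrite('pics/car.png',np.vstack([cv2.resize(t,(650,300)),cv2.resize(s,(650,300))]))
E
```

```text
carrier_2_mid top  0.92 [177.8 286.1] [0.4626 0.354 ]
carrier_2_mid top  0.32 [150.  259.1] [0.5324 0.4263]
carrier_2_mid top rec 0.86 [180.8 286.2] [0.4622 0.3466]
carrier_2_mid top rec 0.52 [363.5 167.3] [ 0.7642 -0.1186]
carrier_2_mid scene  0.68 [422.2 194.2] [0.4618 0.3585]
carrier_2_mid scene rec 0.89 [422.3 201.5] [0.491  0.3403]
carrier_2_mid scene rec 0.61 [392.6 215.2] [0.5106 0.2385]
carrier_1_mid scene  0.4 [421.8 195. ] [0.4646 0.3554]
carrier_1_mid scene rec 0.41 [267.  277.7] [ 0.5965 -0.1367]
arbor_mid top  0.59 [231.9 212.7] [0.6458 0.2212]
arbor_mid top  0.31 [358.9 250.5] [ 0.5403 -0.0972]
arbor_mid top rec 0.88 [226.2 209.4] [0.6548 0.2358]
arbor_mid top rec 0.65 [362.2 231.6] [ 0.5887 -0.1074]
arbor_mid scene  0.58 [415.8 246.3] [0.6534 0.2183]
arbor_mid scene  0.49 [390.7 207. ] [0.489  0.2446]
arbor_mid scene  0.17 [144.2 285.6] [ 0.5166 -0.3934]
arbor_mid scene rec 0.68 [418.1 246.6] [0.6567 0.2227]
arbor_mid scene rec 0.33 [266.5 279.1] [ 0.6108 -0.1425]
arbor_mid scene rec 0.16 [203.7 262. ] [ 0.495  -0.2532]
cam_handle top  0.57 [431.6 260.3] [ 0.5    -0.2636]
cam_handle top rec 0.73 [427.  246.8] [ 0.5329 -0.2549]
cam_handle scene  0.83 [196.1 244.7] [ 0.5001 -0.2642]
cam_handle scene rec 0.94 [204.8 261.2] [ 0.5631 -0.2621]
cam_handle scene rec 0.59 [267.3 278.7] [ 0.6724 -0.1597]
lever_pivot top  0.61 [439.5 333.8] [ 0.3281 -0.2697]
lever_pivot top  0.6 [426.7 232.4] [ 0.5682 -0.2566]
lever_pivot top rec 0.26 [425.7 248.6] [ 0.5286 -0.2516]
lever_pivot scene  0.67 [209.5 262.3] [ 0.5709 -0.2539]
lever_pivot scene  0.54 [145.6 284.7] [ 0.5833 -0.3927]
lever_pivot scene  0.19 [417.5 248.5] [0.7207 0.1747]
lever_pivot scene rec 0.83 [267.4 278.3] [ 0.6713 -0.1591]
```

View pics/fx.png

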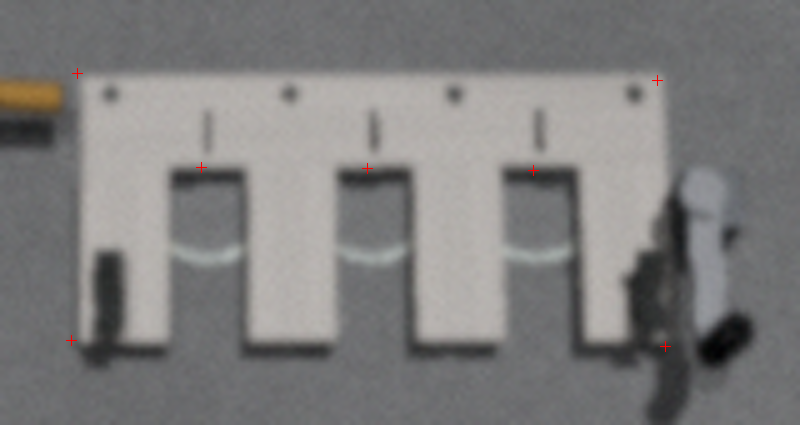

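View pics/car.png

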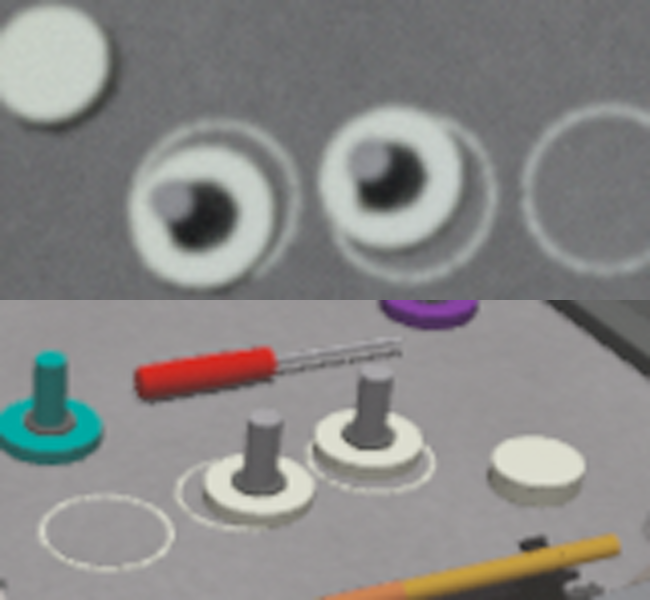

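Crop confirms two white nylon discs with steel stems, at (180.2,288.2) and (218.2,280.4), and a stemless puck beside them. The lever lies along −x, so it is shut, with its handle at crop (725,340). The fixture is nearly square to the world axes.

```bash
python3 - <<'E'
from h import *
from scipy.optimize import least_squares
np.set_printoptions(precision=4,suppress=True)
cr=lambda u,v:(285+u/5-.5,195+v/5-.5)
obs=[((.06,.15),(80,73)),((.06,-.15),(665,75)),((-.08,.15),(80,344)),((-.08,-.15),(667,346)),((.011,.085),(208,170)),((.011,0),(374,170)),((.011,-.085),(539,170))]
def f(p):
    r=[]
    for (x,y),uv in obs:
        w=ray('top',cr(*uv),.024); c,s=np.cos(p[2]),np.sin(p[2]); r+=[p[0]+c*x-s*y-w[0],p[1]+s*x+c*y-w[1]]
    return r
s=least_squares(f,[.59,-.1,0]); print('fixture',s.x[:2],np.degrees(s.x[2]),np.array(s.fun)*1000)
print('handle top',ray('top',cr(740,325),.12),'pivot',ray('top',cr(704,190),.070))
c2=lambda u,v:(140+u/5-.5,245+v/5-.5)
for d,t in [((201,216),(172,200)),((391,177),(369,159))]: print('carrier',ray('top',c2(*d),.014)[:2],ray('top',c2(*t),.07)[:2])
im=cv2.imread('pics/top1.png'); h=cv2.cvtColor(im,cv2.COLOR_BGR2HSV)
m=cv2.inRange(h,(8,120,90),(28,255,255)); m[:, 310:]=0; m[:195]=0;m[230:]=0
v,u=np.nonzero(m); (x0,x1)=(u.min(),u.max())
L,Rr=[(q,v[abs(u-q)<6].mean()) for q in(x0+5,x1-5)]
vx=np.polyfit(u,v,1); print('arbor px',x0,x1,vx)
A,B=[ray('top',(q,np.polyval(vx,q)),.045) for q in(x0-.5,x1+.5)]; print(A,B,(A+B)/2,np.linalg.norm(A-B),np.degrees(np.arctan2(A[0]-B[0],A[1]-B[1])))
m=cv2.inRange(h,(0,140,90),(9,255,255)); m[:, 310:]=0; m[:195]=0;m[230:]=0
v,u=np.nonzero(m); print('band',u.mean(),v.mean(),ray('top',(u.mean(),v.mean()),.05))
E
```

```text
fixture [ 0.592  -0.1013] -1.5889759948020863 [-1.5283 -0.8235 -1.7968  1.499   1.0199  1.0882  0.538  -2.729   0.99
  0.4222  0.593   0.4949  0.1841  0.0482]
handle top [ 0.4988 -0.2623  0.12  ] pivot [ 0.5765 -0.2606  0.07  ]
carrier [0.4616 0.355 ] [0.4614 0.3537]
carrier [0.4792 0.2598] [0.4792 0.2593]
arbor px 164 296 [  0.0605 195.9056]
[0.6681 0.3956 0.045 ] [0.639  0.0573 0.045 ] [0.6535 0.2265 0.045 ] 0.3395180048982475 4.9193396098331235
band 229.8735632183908 209.5632183908046 [0.6527 0.2256 0.05  ]
```

Call:
send_rows --plan '[[[-0.355,0.83,0],[0,0,0.4128],-1],[[-0.355,0.83,0],[0,0,0.4128],-1],[[-0.355,0.83,0],[0,0,0.4128],-1],[[-0.355,0.83,0],[0,0,0.4128],-1],[[-0.355,0.83,0],[0,0,0.4128],-1],[[-0.355,0.83,0],[0,0,0.4128],-1],[[-0.355,0.83,0],[0,0,0.4128],-1],[[-0.355,0.83,0],[0,0,0.4128],-1],[[-0.355,0.83,0],[0,0,0.4128],-1],[[-0.355,0.83,0],[0,0,0.4128],-1]]'

```text
time: 3.4
ee_pos: [0.3598, 0.3595, 0.2313]
tcp_rot: [-180.0, -0.0, -0.1]
wrist_force: [0.0, -0.5, -0.3]
opening: 0.0858
```

Call:
send_rows --plan '[[[0.2275,1,0],[0,0,0],-1],[[0.2275,1,0],[0,0,0],-1],[[0.2275,1,0],[0,0,0],-1],[[0.2275,1,0],[0,0,0],-1],[[0.2275,1,0],[0,0,0],-1],[[0.2275,1,0],[0,0,0],-1],[[0.2275,1,0],[0,0,0],-1]]'

```text
time: 4.1
ee_pos: [0.4284, 0.0556, 0.2314]
tcp_rot: [179.9, -0.0, -0.1]
wrist_force: [1.1, 0.2, -0.5]
opening: 0.0853
```

Call:
send_rows --plan '[[[0.2275,1,0],[0,0,0],-1],[[0.2275,1,0],[0,0,0],-1],[[0.2275,1,0],[0,0,0],-1],[[0.2275,1,0],[0,0,0],-1],[[0.2275,1,0],[0,0,0],-1],[[0.2275,1,0],[0,0,0],-1],[[0.2275,1,0],[0,0,0],-1],[[0.2275,1,0],[0,0,0],-1]]'

```text
time: 4.9
ee_pos: [0.4963, -0.2411, 0.2305]
tcp_rot: [-180.0, 0.1, 0.0]
wrist_force: [0.0, 1.1, -0.1]
opening: 0.0852
```

Call:
send_rows --plan '[[[0,0.058,0.1],[0,0,0],-1],[[0,0.058,0.2],[0,0,0],-1],[[0,0.058,0.35],[0,0,0],-1],[[0,0.058,0.487],[0,0,0],-1],[[0,0.058,0.487],[0,0,0],-1],[[0,0.058,0.487],[0,0,0],1],[[0,0.058,0.487],[0,0,0],1],[[0,0.058,0.487],[0,0,0],1],[[0,0.058,0.487],[0,0,0],1],[[0,0.058,0.487],[0,0,0],1]]' --force 30

```text
time: 5.9
ee_pos: [0.4952, -0.258, 0.0865]
tcp_rot: [179.9, 0.1, -0.0]
wrist_force: [0.7, 0.2, 9.1]
opening: 0.0173
```

Call:
send_rows --plan '[[[0.0015,0.0363,-0.01],[0,0,0],1],[[0.0081,0.0719,-0.01],[0,0,0],1],[[0.0195,0.1064,-0.01],[0,0,0],1],[[0.0357,0.1388,-0.01],[0,0,0],1],[[0.0561,0.1688,-0.01],[0,0,0],1],[[0.0806,0.1956,-0.01],[0,0,0],1],[[0.1085,0.2187,-0.01],[0,0,0],1],[[0.1394,0.2377,-0.01],[0,0,0],1],[[0.1727,0.2522,-0.01],[0,0,0],1],[[0.2076,0.262,-0.01],[0,0,0],1]]'

```text
time: 6.9
ee_pos: [0.5562, -0.3392, 0.0872]
tcp_rot: [179.8, 0.3, -0.2]
wrist_force: [-10.4, -9.6, -4.0]
opening: 0.0171
```

Call:
send_rows --plan '[[[0,0,0],[0,0,0],1],[[0,0,0],[0,0,0],1],[[0,0,0],[0,0,0],-1],[[0,0,0],[0,0,0],-1],[[0,0,0],[0,0,0],-1],[[0,0,0],[0,0,0],-1],[[0,0,-0.1],[0,0,0],-1],[[0,0,-0.25],[0,0,0],-1],[[0,0,-0.4],[0,0,0],-1],[[0,0,-0.4],[0,0,0],-1]]'

```text
time: 7.9
ee_pos: [0.5602, -0.337, 0.2159]
tcp_rot: [179.7, -0.5, 0.0]
wrist_force: [0.9, -0.1, 1.0]
opening: 0.0855
```

Call:
send_rows --plan '[[[-0.14,-1,0],[0,0,0],-1],[[-0.14,-1,0],[0,0,0],-1],[[-0.14,-1,0],[0,0,0],-1],[[-0.14,-1,0],[0,0,0],-1],[[-0.14,-1,0],[0,0,0],-1],[[-0.14,-1,0],[0,0,0],-1],[[-0.14,-1,0],[0,0,0],-1]]'

```text
time: 8.6
ee_pos: [0.5156, -0.0316, 0.2087]
tcp_rot: [-179.9, -0.0, 0.3]
wrist_force: [-0.1, -0.2, 0.4]
opening: 0.0855
```

Call:
send_rows --plan '[[[-0.125,-0.988,0.1],[0,0,0],-1],[[-0.125,-0.988,0.1],[0,0,0],-1],[[-0.125,-0.988,0.1],[0,0,0],-1],[[-0.125,-0.988,0.1],[0,0,0],-1],[[-0.125,-0.988,0.1],[0,0,0],-1],[[-0.125,-0.988,0.1],[0,0,0],-1],[[-0.125,-0.988,0.1],[0,0,0],-1],[[-0.125,-0.988,0.1],[0,0,0],-1]]'

```text
time: 9.4
ee_pos: [0.4786, 0.2608, 0.1777]
tcp_rot: [180.0, 0.0, 0.1]
wrist_force: [0.4, -0.9, 0.5]
opening: 0.0857
```

```bash
python3 - <<'E'
from h import *
np.set_printoptions(precision=4,suppress=True)
o=sensors.get_obs(); print(o['ee_pos'],o['tcp_rot'])
im=snap('scene','s2.png'); 
for r in place_of('carrier_1_mid','scene'): print(r['p'],r['point'],ray('scene',r['point'],.035)[:2])
for r in place_of('cam_handle','scene'): print(r['p'],ray('scene',r['point'],.104)[:2])
t=snap('top','t2.png')
a=cv2.resize(im[130:280,150:470],(800,375)); b=cv2.resize(t[190:310,140:460],(600,225))
b=cv2.copyMakeBorder(b,0,0,0,200,0); cv2.imwrite('pics/v2.png',np.vstack([a,b]))
E
```

```text
[0.4786 0.2608 0.1777] [179.9654   0.0344   0.1465]
0.36 [145.3, 283.8] [ 0.5002 -0.3896]
0.92 [ 0.5537 -0.331 ]
```

View pics/v2.png

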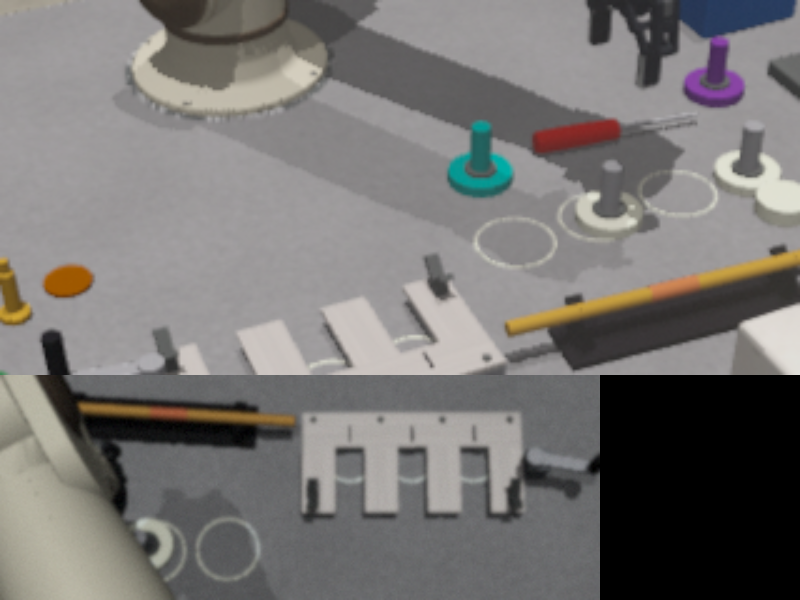

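Lever is open. The near carrier is still at its mark, with its stem top at scene px (394.4,196.8). The far one has been knocked beside the puck, with its stem top at scene px (450.8,181.2).

```bash
python3 - <<'E'
from h import *
for p in [(394.4,198),(450.8,182.5)]: print(ray('scene',(p[0]-.3,p[1]-.3),.07))
print(proj('scene',[.4792,.2595,.07]), proj('scene',[.4786,.2608,.178]))
E
```

```text
[0.48679895 0.25405174 0.07      ]
[0.48786575 0.4262205  0.07      ]
[np.float64(394.4460807056921), np.float64(195.66709765341892)] [np.float64(397.8130631145446), np.float64(159.27616341119693)]
```

Call:
send_rows --plan '[[[0,0.003,0.1],[0,0,0],-1],[[0,0.003,0.25],[0,0,0],-1],[[0,0.003,0.4],[0,0,0],-1],[[0,0.003,0.47],[0,0,0],-1],[[0,0.003,0.47],[0,0,0],-1],[[0,0.003,0.47],[0,0,0],1],[[0,0.003,0.47],[0,0,0],1],[[0,0.003,0.47],[0,0,0],1],[[0,0.003,0.47],[0,0,0],1],[[0,0.003,0.47],[0,0,0],1]]' --force 25

```text
time: 10.6
ee_pos: [0.4794, 0.2594, 0.0383]
tcp_rot: [-180.0, -0.1, 0.0]
wrist_force: [-0.8, -0.7, 5.6]
opening: 0.0215
```

Call:
send_rows --plan '[[[-0.03,0.05,0],[0,0,0],1],[[-0.06,0.12,0],[0,0,0],1],[[-0.08,0.22,0],[0,0,0],1],[[-0.08,0.32,0],[0,0,0],1],[[-0.08,0.42,0],[0,0,0],1],[[-0.08,0.52,0],[0,0,0],1],[[-0.08,0.62,0],[0,0,0],1],[[-0.08,0.72,0],[0,0,0],1],[[-0.08,0.82,0],[0,0,0],1],[[-0.08,0.92,0],[0,0,0],1]]'

```text
time: 11.6
ee_pos: [0.4556, -0.0174, 0.0383]
tcp_rot: [-179.9, -0.1, 0.0]
wrist_force: [0.1, 4.0, 3.5]
opening: 0.0212
```

Call:
send_rows --plan '[[[0,0.1,0],[0,0,0],1],[[0,0.2,0],[0,0,0],1],[[0,0.27,0],[0,0,0],1],[[0,0.27,0],[0,0,0],1]]'

```text
time: 12.0
ee_pos: [0.4557, -0.1003, 0.0383]
tcp_rot: [179.9, -0.1, -0.1]
wrist_force: [0.1, -4.3, 4.8]
opening: 0.021
```

Call:
send_rows --plan '[[[0.05,0.001,0],[0,0,0],1],[[0.12,0.003,0],[0,0,0],1],[[0.19,0.005,0],[0,0,0],1],[[0.26,0.007,0],[0,0,0],1],[[0.32,0.009,0],[0,0,0],1],[[0.37,0.01,0],[0,0,0],1],[[0.41,0.011,0],[0,0,0],1],[[0.435,0.012,0],[0,0,0],1],[[0.45,0.0127,0],[0,0,0],1],[[0.456,0.0127,0],[0,0,0],1]]'

```text
time: 13.0
ee_pos: [0.5918, -0.1017, 0.0383]
tcp_rot: [180.0, 0.0, 0.0]
wrist_force: [-12.3, -1.1, 13.8]
opening: 0.0212
```

Call:
send_rows --plan '[[[0.005,0,0],[0,0,0],1],[[0.005,0,0],[0,0,0],1],[[0,0,0],[0,0,0],-1],[[0,0,0],[0,0,0],-1],[[0,0,0],[0,0,0],-1],[[0,0,0],[0,0,0],-1],[[0,0,-0.1],[0,0,0],-1],[[0,0,-0.25],[0,0,0],-1],[[0,0,-0.4],[0,0,0],-1],[[0,0,-0.4],[0,0,0],-1]]'

```text
time: 14.0
ee_pos: [0.5942, -0.102, 0.1642]
tcp_rot: [179.9, -0.5, 0.0]
wrist_force: [0.6, 0.3, -0.6]
opening: 0.0853
```

```bash
python3 - <<'E'
from h import *
o=sensors.get_obs(); print(o['ee_pos'],o['tcp_rot'],o['time'])
im=snap('scene','s3.png'); t=snap('top','t3.png')
for c in('scene','top'):
  for r in place_of('carrier_1_mid',c): print(c,r['p'],r['point'],ray(c,r['point'],.035)[:2])
a=cv2.resize(im[140:300,220:480],(800,492),interpolation=cv2.INTER_CUBIC)
cv2.imwrite('pics/v3.png',a); b=cv2.resize(t[230:310,130:250],(800,533),interpolation=cv2.INTER_CUBIC)
cv2.imwrite('pics/v3t.png',b)
E
```

```text
[ 0.59418972 -0.10198877  0.16421747] [ 1.79905870e+02 -5.45888009e-01  1.27173060e-02] 14.0
scene 0.35 [498.0, 227.4] [0.66684951 0.45035781]
```

View pics/v3.png

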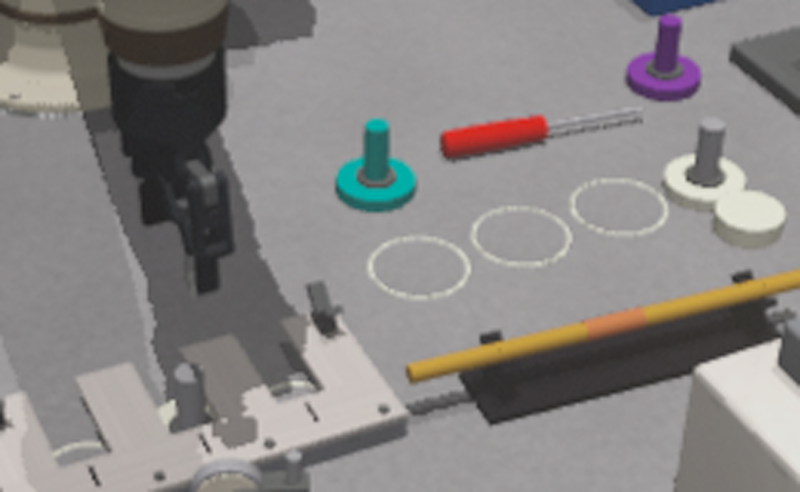

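View pics/v3t.png

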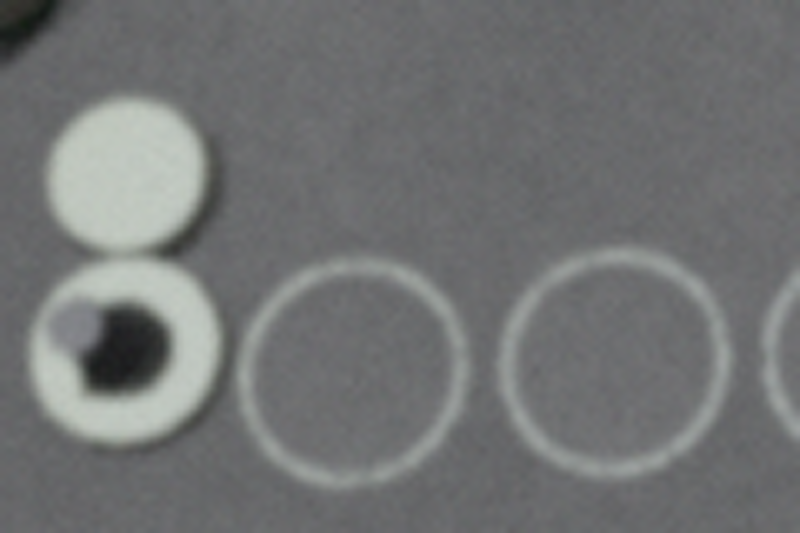

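The first carrier stands in slot 2. The other's disc is at top px (148.4,282), touching the puck, so I have to pull it away from the puck (−x) first.

```bash
python3 - <<'E'
from h import *
s=800/120
print(ray('top',(130+126/s-.5,230+350/s-.5),.014), ray('top',(130+76/s-.5,230+324/s-.5),.07))
E
```

```text
[0.47787746 0.43449346 0.014     ] [0.478863  0.4340865 0.07     ]
```

Call:
send_rows --plan '[[[-0.19,-0.9,0],[0,0,0],-1],[[-0.19,-0.9,0],[0,0,0],-1],[[-0.19,-0.9,0],[0,0,0],-1],[[-0.19,-0.9,0],[0,0,0],-1],[[-0.19,-0.9,0],[0,0,0],-1],[[-0.19,-0.9,0],[0,0,0],-1],[[-0.19,-0.9,0],[0,0,0],-1]]'

```text
time: 14.9
ee_pos: [0.5332, 0.1713, 0.1554]
tcp_rot: [180.0, 0.2, 0.2]
wrist_force: [-1.0, -0.8, -0.3]
opening: 0.0854
```

Call:
send_rows --plan '[[[-0.19,-0.89,0],[0,0,0],-1],[[-0.19,-0.89,0],[0,0,0],-1],[[-0.19,-0.89,0],[0,0,0],-1],[[-0.19,-0.89,0],[0,0,0],-1],[[-0.19,-0.89,0],[0,0,0],-1],[[-0.19,-0.89,0],[0,0,0],-1],[[-0.19,-0.89,0],[0,0,0],-1],[[-0.19,-0.89,0],[0,0,0],-1]]'

```text
time: 15.7
ee_pos: [0.4776, 0.4346, 0.1557]
tcp_rot: [179.9, 0.1, 0.0]
wrist_force: [-0.3, -0.5, 0.4]
opening: 0.0855
```

Descend to about 0.037 (−0.119 → 0.396) and grip.

Call:
send_rows --plan '[[[0.002,0,0.1],[0,0,0],-1],[[0.002,0,0.22],[0,0,0],-1],[[0.002,0,0.34],[0,0,0],-1],[[0.002,0,0.396],[0,0,0],-1],[[0.002,0,0.396],[0,0,0],-1],[[0.002,0,0.396],[0,0,0],1],[[0.002,0,0.396],[0,0,0],1],[[0.002,0,0.396],[0,0,0],1],[[0.002,0,0.396],[0,0,0],1],[[0.002,0,0.396],[0,0,0],1]]' --force 25

```text
time: 16.7
ee_pos: [0.4786, 0.4357, 0.0394]
tcp_rot: [-179.9, -0.1, 0.0]
wrist_force: [-0.1, -0.6, 5.9]
opening: 0.0212
```

Call:
send_rows --plan '[[[-0.05,0.02,0],[0,0,0],1],[[-0.08,0.07,0],[0,0,0],1],[[-0.08,0.15,0],[0,0,0],1],[[-0.08,0.25,0],[0,0,0],1],[[-0.08,0.35,0],[0,0,0],1],[[-0.08,0.45,0],[0,0,0],1],[[-0.08,0.55,0],[0,0,0],1],[[-0.08,0.65,0],[0,0,0],1],[[-0.08,0.75,0],[0,0,0],1],[[-0.08,0.82,0],[0,0,0],1]]'

```text
time: 17.7
ee_pos: [0.4548, 0.1886, 0.0394]
tcp_rot: [-179.9, -0.1, 0.0]
wrist_force: [0.6, 3.1, 4.0]
opening: 0.0214
```

Call:
send_rows --plan '[[[0,0.1,0],[0,0,0],1],[[0,0.2,0],[0,0,0],1],[[0,0.3,0],[0,0,0],1],[[0,0.4,0],[0,0,0],1],[[0,0.5,0],[0,0,0],1],[[0,0.6,0],[0,0,0],1],[[0,0.67,0],[0,0,0],1],[[0,0.67,0],[0,0,0],1]]'

```text
time: 18.5
ee_pos: [0.4549, -0.0139, 0.0394]
tcp_rot: [179.9, -0.1, -0.1]
wrist_force: [-0.2, -4.1, 4.9]
opening: 0.0214
```

Call:
send_rows --plan '[[[0.05,0.001,0],[0,0,0],1],[[0.12,0.003,0],[0,0,0],1],[[0.19,0.005,0],[0,0,0],1],[[0.26,0.007,0],[0,0,0],1],[[0.32,0.009,0],[0,0,0],1],[[0.37,0.01,0],[0,0,0],1],[[0.41,0.011,0],[0,0,0],1],[[0.44,0.012,0],[0,0,0],1],[[0.46,0.0127,0],[0,0,0],1],[[0.468,0.0127,0],[0,0,0],1]]'

```text
time: 19.5
ee_pos: [0.5937, -0.0149, 0.0394]
tcp_rot: [-180.0, 0.1, 0.0]
wrist_force: [-18.9, -0.1, 18.8]
opening: 0.021
```

Call:
send_rows --plan '[[[0.005,0,0],[0,0,0],1],[[0.005,0,0],[0,0,0],1],[[0,0,0],[0,0,0],-1],[[0,0,0],[0,0,0],-1],[[0,0,0],[0,0,0],-1],[[0,0,0],[0,0,0],-1],[[0,0,-0.1],[0,0,0],-1],[[0,0,-0.25],[0,0,0],-1],[[0,0,-0.4],[0,0,0],-1],[[0,0,-0.4],[0,0,0],-1]]'

```text
time: 20.5
ee_pos: [0.5972, -0.0155, 0.1654]
tcp_rot: [180.0, -0.6, 0.0]
wrist_force: [0.1, -0.3, 0.0]
opening: 0.0856
```

Call:
send_rows --plan '[[[0.19,-0.805,0],[0,0,0.027],-1],[[0.19,-0.805,0],[0,0,0.027],-1],[[0.19,-0.805,0],[0,0,0.027],-1],[[0.19,-0.805,0],[0,0,0.027],-1],[[0.19,-0.805,0],[0,0,0.027],-1],[[0.19,-0.805,0],[0,0,0.027],-1],[[0.19,-0.805,0],[0,0,0.027],-1],[[0.19,-0.805,0],[0,0,0.027],-1]]'

```text
time: 21.3
ee_pos: [0.6517, 0.2253, 0.1581]
tcp_rot: [180.0, 0.0, -4.9]
wrist_force: [-0.2, -1.3, 1.4]
opening: 0.0853
```

```bash
python3 - <<'E'
from h import *
o=sensors.get_obs(); print(o['ee_pos'],o['tcp_rot'],o['time'])
im=snap('scene','s4.png'); t=snap('top','t4.png')
h=cv2.cvtColor(im,cv2.COLOR_BGR2HSV)
m=cv2.inRange(h,(0,120,90),(11,255,255)); m[:225]=0; m[262:]=0; m[:,:380]=0; m[:,450:]=0
v,u=np.nonzero(m); print('band',u.mean(),v.mean(),len(u),ray('scene',(u.mean(),v.mean()),.047),proj('scene',(.653,.226,.047)))
a=cv2.resize(im[160:320,190:450],(800,492),interpolation=cv2.INTER_CUBIC)
b=cv2.resize(t[200:280,290:440],(800,427),interpolation=cv2.INTER_CUBIC)
cv2.imwrite('pics/v4.png',cv2.resize(np.vstack([a,b]),(522,600)))
E
```

```text
[0.65167137 0.22532508 0.15813826] [ 1.79976499e+02  2.21403018e-02 -4.88130651e+00] 21.3
band 420.09183673469386 244.80612244897958 98 [0.65495454 0.22905033 0.047     ] [np.float64(418.5518393551353), np.float64(244.679750975581)]
```

View pics/v4.png

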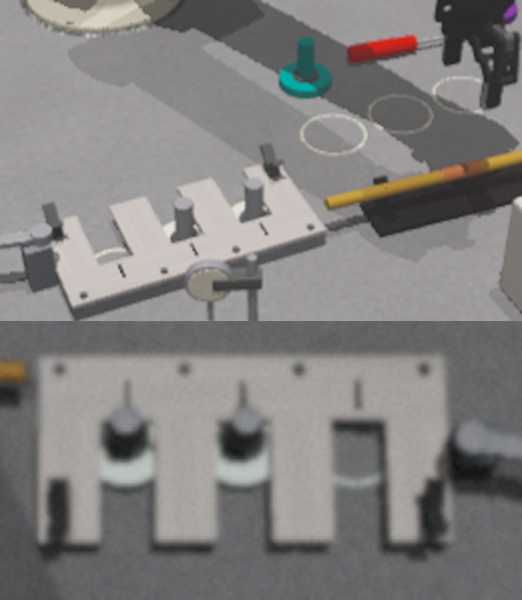

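Both carriers are home in slots 2 and 3, with stems against the closed ends. Gripping the arbor next.

Call:
send_rows --plan '[[[0.004,-0.006,0.1],[0,0,0],-1],[[0.004,-0.006,0.22],[0,0,0],-1],[[0.004,-0.006,0.34],[0,0,0],-1],[[0.004,-0.006,0.433],[0,0,0],-1],[[0.004,-0.006,0.433],[0,0,0],-1],[[0.004,-0.006,0.433],[0,0,0],1],[[0.004,-0.006,0.433],[0,0,0],1],[[0.004,-0.006,0.433],[0,0,0],1],[[0.004,-0.006,0.433],[0,0,0],1],[[0.004,-0.006,0.433],[0,0,0],1]]' --force 60

```text
time: 22.4
ee_pos: [0.6509, 0.2282, 0.0297]
tcp_rot: [-180.0, 0.2, -4.8]
wrist_force: [-0.9, -1.3, 7.7]
opening: 0.014
```

Call:
send_rows --plan '[[[0,0,-0.02],[0,0,0],1],[[0,0,-0.05],[0,0,0],1],[[0,0,-0.1],[0,0,0],1],[[0,0,-0.15],[0,0,0],1],[[0,0,-0.21],[0,0,-0.005],1],[[0,0,-0.27],[0,0,-0.01],1],[[0,0,-0.33],[0,0,-0.015],1],[[0,0,-0.38],[0,0,-0.0183],1],[[0,0,-0.4],[0,0,-0.0183],1],[[0,0,-0.4],[0,0,-0.0183],1]]'

```text
time: 23.4
ee_pos: [0.6537, 0.2279, 0.1502]
tcp_rot: [-180.0, -0.1, -1.6]
wrist_force: [-0.8, 0.1, -5.5]
opening: 0.014
```

```bash
python3 - <<'E'
from h import *
o=sensors.get_obs(); print(o['ee_pos'],o['tcp_rot'],o['time'],o['opening'],o['torque'])
im=snap('scene','s5.png')
cv2.imwrite('pics/v5.png',cv2.resize(im[140:300,320:540],(800,582),interpolation=cv2.INTER_CUBIC))
E
```

```text
[0.65368158 0.22791571 0.15020326] [-1.79951530e+02 -1.30720804e-01 -1.57812849e+00] 23.4 0.014048454562694747 [ 0.02325577 -0.00804994  0.05168004]
```

View pics/v5.png

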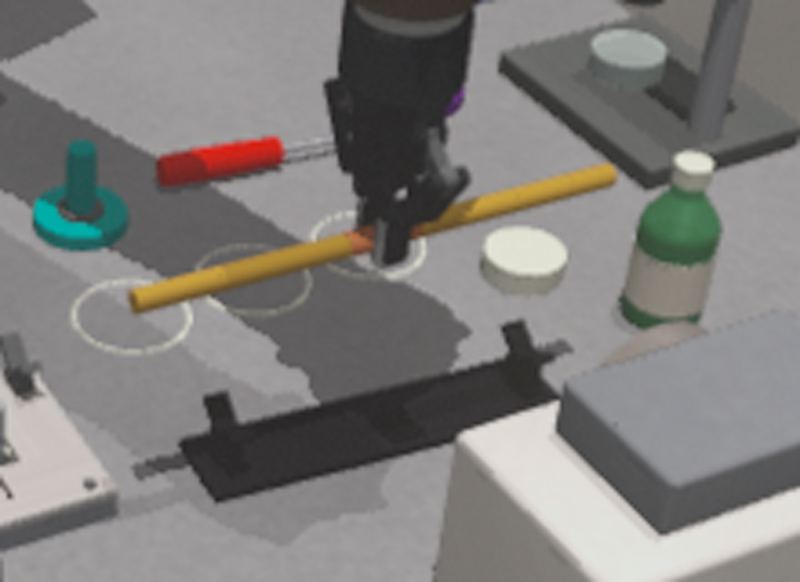

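Arbor is held level at its band. Its ends are at scene px (357.1,222.2) and (489.1,188.1).

```bash
python3 - <<'E'
from h import *
for z in(.165,.169):
  A,B=ray('scene',(356.8,222),z),ray('scene',(489,187.9),z); print(A,B,(A+B)/2,np.linalg.norm(A-B),np.degrees(np.arctan2(B[1]-A[1],B[0]-A[0])))
E
```

```text
[0.64875221 0.05942024 0.165     ] [0.66250739 0.39938969 0.165     ] [0.6556298  0.22940497 0.165     ] 0.3402476055692773 87.68307383308819
[0.653411  0.0568756 0.169    ] [0.66709464 0.39507693 0.169     ] [0.66025282 0.22597627 0.169     ] 0.33847803249574243 87.6830738330882
```

Call:
send_rows --plan '[[[-0.02,0.06,0],[0,0,0],1],[[-0.05,0.15,0],[0,0,0],1],[[-0.09,0.26,0],[0,0,0],1],[[-0.13,0.38,0],[0,0,0],1],[[-0.17,0.5,0],[0,0,0],1],[[-0.21,0.62,0],[0,0,0],1],[[-0.25,0.74,0],[0,0,0],1],[[-0.29,0.85,0],[0,0,0],1],[[-0.33,0.95,0],[0,0,0],1],[[-0.35,1,0],[0,0,0],1]]'

```text
time: 24.45
ee_pos: [0.5385, -0.0713, 0.1478]
tcp_rot: [180.0, 0.1, -1.7]
wrist_force: [1.0, 0.5, -5.3]
opening: 0.0143
```

Call:
send_rows --plan '[[[-0.015,0.05,0],[0,0,0],1],[[-0.025,0.09,0],[0,0,0],1],[[-0.025,0.104,0.05],[0,0,0],1],[[-0.025,0.104,0.12],[0,0,0],1],[[-0.025,0.104,0.19],[0,0,0],1],[[-0.025,0.104,0.22],[0,0,0],1],[[-0.025,0.104,0.22],[0,0,0],1],[[-0.025,0.104,0.22],[0,0,0],1]]'

```text
time: 25.25
ee_pos: [0.5319, -0.1, 0.0828]
tcp_rot: [-180.0, -0.0, -1.5]
wrist_force: [0.6, 0.5, -3.9]
opening: 0.0138
```

```bash
python3 - <<'E'
from h import *
o=sensors.get_obs(); print(o['ee_pos'],o['tcp_rot'],o['time'],o['opening'],o['torque'],o['wrist_force'])
im=snap('scene','s6.png');t=snap('top','t6.png')
a=cv2.resize(im[195:315,180:370],(800,505),interpolation=cv2.INTER_CUBIC)
cv2.imwrite('pics/v6.png',a)
E
```

```text
[ 0.53192273 -0.09997929  0.08278791] [-1.79998760e+02 -1.22993626e-02 -1.52688846e+00] 25.25 0.013822568693315655 [-0.00306851  0.01528692  0.01169039] [ 0.60568455  0.49941338 -3.94047799]
```

View pics/v6.png

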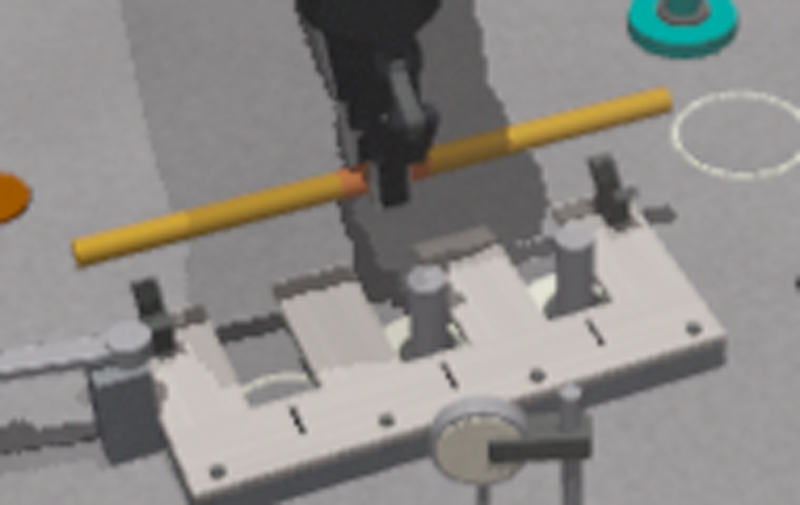

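Call:
send_rows --plan '[[[0,0,0.03],[0,0,0],1],[[0,0,0.06],[0,0,0],1],[[0,0,0.09],[0,0,0],1],[[0,0,0.115],[0,0,0],1],[[0,0,0.13],[0,0,0],1],[[0,0,0.14],[0,0,0],1],[[0,0,0.148],[0,0,0],1],[[0,0,0.154],[0,0,0],1],[[0,0,0.156],[0,0,0],1],[[0,0,0.156],[0,0,0],1]]'

```text
time: 26.35
ee_pos: [0.5317, -0.1003, 0.0359]
tcp_rot: [180.0, -0.0, -1.6]
wrist_force: [0.1, -0.4, -5.1]
opening: 0.0139
```

Call:
send_rows --plan '[[[0,0,0.002],[0,0,0],1],[[0,0,0.004],[0,0,0],1],[[0,0,0.006],[0,0,0],1],[[0,0,0.006],[0,0,0],1]]'

```text
time: 26.75
ee_pos: [0.5321, -0.1003, 0.0354]
tcp_rot: [180.0, -0.1, -1.6]
wrist_force: [-4.0, -0.1, 6.8]
opening: 0.0137
```

Call:
send_rows --plan '[[[-0.003,0,0],[0,0,0],0.9],[[-0.003,0,0],[0,0,0],0.7],[[-0.003,0,0],[0,0,0],0.5],[[-0.003,0,0],[0,0,0],0.3],[[-0.003,0,0],[0,0,0],0.3],[[-0.003,0,0],[0,0,0],0.3],[[-0.003,0,0],[0,0,0],0.3]]'

```text
time: 27.45
ee_pos: [0.5306, -0.1002, 0.0338]
tcp_rot: [-180.0, 0.0, -1.6]
wrist_force: [-0.7, 0.0, -0.4]
opening: 0.0299
```

Released, with no force left. Lift straight up and look.

Call:
send_rows --plan '[[[0,0,-0.03],[0,0,0],0.3],[[0,0,-0.08],[0,0,0],0.3],[[0,0,-0.15],[0,0,0],0.3],[[0,0,-0.25],[0,0,0],0.3],[[0,0,-0.38],[0,0,0],0.3],[[0,0,-0.5],[0,0,0],0.3],[[-0.3,0,-0.5],[0,0,0],0.3],[[-0.3,0,-0.5],[0,0,0],0.3],[[-0.3,0,-0.5],[0,0,0],0.3]]'

```text
time: 28.35
ee_pos: [0.4377, -0.0976, 0.1862]
tcp_rot: [180.0, -0.1, -1.6]
wrist_force: [1.3, -0.1, 0.9]
opening: 0.03
```

```bash
python3 - <<'E'
from h import *
o=sensors.get_obs(); print(o['ee_pos'],o['tcp_rot'],o['time'])
im=snap('scene','s7.png');t=snap('top','t7.png')
a=cv2.resize(im[195:315,160:370],(600,343),interpolation=cv2.INTER_CUBIC)
b=cv2.resize(t[205:285,285:450],(600,291),interpolation=cv2.INTER_CUBIC)
cv2.imwrite('pics/v7.png',np.vstack([a,b])[:600])
for r in place_of('cam_handle','scene'): print(r['p'],ray('scene',r['point'],.104)[:2])
E
```

```text
[ 0.43774862 -0.09764658  0.18622345] [ 1.79972065e+02 -8.69176195e-02 -1.58745792e+00] 28.35
0.86 [ 0.55594403 -0.33001732]
0.25 [ 0.59475975 -0.12201533]
```

View pics/v7.png

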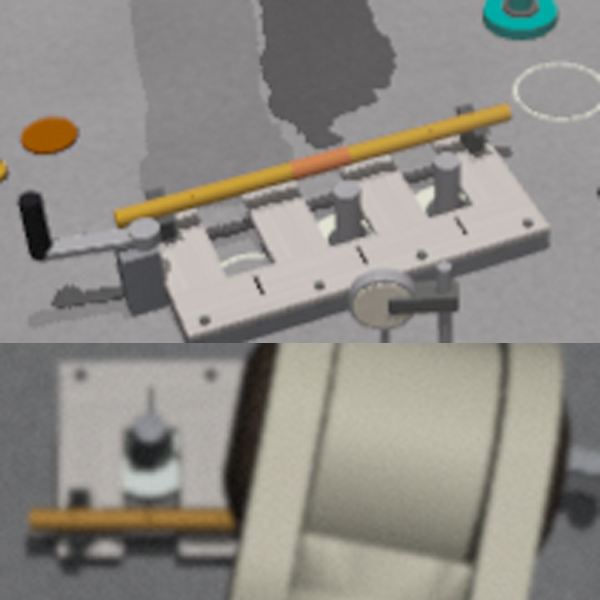

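Call:
send_rows --plan '[[[0.426,0.787,0],[0,0,-0.0088],-1],[[0.426,0.787,0],[0,0,-0.0088],-1],[[0.426,0.787,0],[0,0,-0.0088],-1],[[0.426,0.787,0],[0,0,-0.0088],-1],[[0.426,0.787,0],[0,0,-0.0088],-1],[[0.426,0.787,0],[0,0,-0.0088],-1],[[0.426,0.787,0],[0,0,-0.0088],-1],[[0.426,0.787,0],[0,0,-0.0088],-1]]'

```text
time: 29.3
ee_pos: [0.5625, -0.3373, 0.183]
tcp_rot: [-179.9, 0.1, 0.0]
wrist_force: [-0.6, 0.6, 0.5]
opening: 0.0852
```

Call:
send_rows --plan '[[[-0.008,0,0.1],[0,0,0],-1],[[-0.008,0,0.2],[0,0,0],-1],[[-0.008,0,0.29],[0,0,0],-1],[[-0.008,0,0.313],[0,0,0],-1],[[-0.008,0,0.313],[0,0,0],-1],[[-0.008,0,0.313],[0,0,0],1],[[-0.008,0,0.313],[0,0,0],1],[[-0.008,0,0.313],[0,0,0],1],[[-0.008,0,0.313],[0,0,0],1],[[-0.008,0,0.313],[0,0,0],1]]' --force 30

```text
time: 30.3
ee_pos: [0.5598, -0.3375, 0.0905]
tcp_rot: [180.0, -0.0, 0.0]
wrist_force: [-1.2, 1.0, 2.8]
opening: 0.017
```

Call:
send_rows --plan '[[[-0.035,-0.01,0],[0,0,0],1],[[-0.0685,-0.0245,0],[0,0,0],1],[[-0.1,-0.0435,0],[0,0,0],1],[[-0.129,-0.0665,0],[0,0,0],1],[[-0.154,-0.093,0],[0,0,0],1],[[-0.175,-0.123,0],[0,0,0],1],[[-0.191,-0.1555,0],[0,0,0],1],[[-0.203,-0.19,0],[0,0,0],1],[[-0.2105,-0.2255,0],[0,0,0],1],[[-0.213,-0.262,0],[0,0,0],1]]'

```text
time: 31.3
ee_pos: [0.4955, -0.2594, 0.0906]
tcp_rot: [179.9, -0.0, -0.0]
wrist_force: [0.5, -3.9, 2.4]
opening: 0.017
```

Call:
send_rows --plan '[[[0,-0.005,0],[0,0,0],1],[[0,-0.005,0],[0,0,0],1],[[0,-0.005,0],[0,0,0],-1],[[0,-0.005,0],[0,0,0],-1],[[0,-0.005,0],[0,0,0],-1],[[0,-0.005,0],[0,0,0],-1],[[0,-0.005,-0.1],[0,0,0],-1],[[0,-0.005,-0.25],[0,0,0],-1],[[0,-0.005,-0.4],[0,0,0],-1],[[0,-0.005,-0.4],[0,0,0],-1]]'

```text
time: 32.3
ee_pos: [0.4974, -0.258, 0.2166]
tcp_rot: [179.8, -0.5, 0.0]
wrist_force: [-0.6, 0.4, -1.5]
opening: 0.0851
```

Call:
send_rows --plan '[[[-0.3,0.1,-0.2],[0,0,0],-1],[[-0.6,0.3,-0.3],[0,0,0],-1],[[-0.6,0.5,-0.3],[0,0,0],-1],[[-0.6,0.5,-0.3],[0,0,0],-1],[[-0.6,0.5,-0.3],[0,0,0],-1],[[-0.6,0.5,-0.3],[0,0,0],-1]]'

```text
time: 32.9
ee_pos: [0.3131, -0.4103, 0.3012]
tcp_rot: [179.9, -0.0, -0.2]
wrist_force: [-0.1, 0.1, 0.7]
opening: 0.0853
```

```bash
python3 - <<'E'
from h import *
o=sensors.get_obs(); print(o['ee_pos'],o['time'])
im=snap('scene','s8.png');t=snap('top','t8.png')
a=cv2.resize(im[195:315,160:370],(600,343),interpolation=cv2.INTER_CUBIC)
b=cv2.resize(t[205:285,285:450],(600,291),interpolation=cv2.INTER_CUBIC)
cv2.imwrite('pics/v8.png',np.vstack([a,b])[:600])
for c in('scene','top'):
  for l,z in(('cam_handle',.104),('arbor_mid',.05)):
    for r in place_of(l,c): print(c,l,r['p'],ray(c,r['point'],z)[:2])
h=cv2.cvtColor(t,cv2.COLOR_BGR2HSV); m=cv2.inRange(h,(8,120,70),(28,255,255)); m[:,:285]=0;m[:,450:]=0;m[:235]=0;m[275:]=0
v,u=np.nonzero(m); print(u.min(),u.max(),np.polyfit(u,v,1))
E
```

```text
[ 0.31310406 -0.41032143  0.30118046] 32.9
scene cam_handle 0.88 [ 0.49477308 -0.26064195]
scene cam_handle 0.58 [ 0.49853985 -0.35827453]
scene arbor_mid 0.68 [ 0.53094258 -0.09947141]
top cam_handle 0.56 [ 0.49536155 -0.26540841]
top cam_handle 0.17 [ 0.57039136 -0.17426345]
top arbor_mid 0.68 [ 0.52784431 -0.10528893]
top arbor_mid 0.29 [ 0.73938564 -0.11024486]
294 422 [-2.50089790e-03  2.53952419e+02]
```

View pics/v8.png

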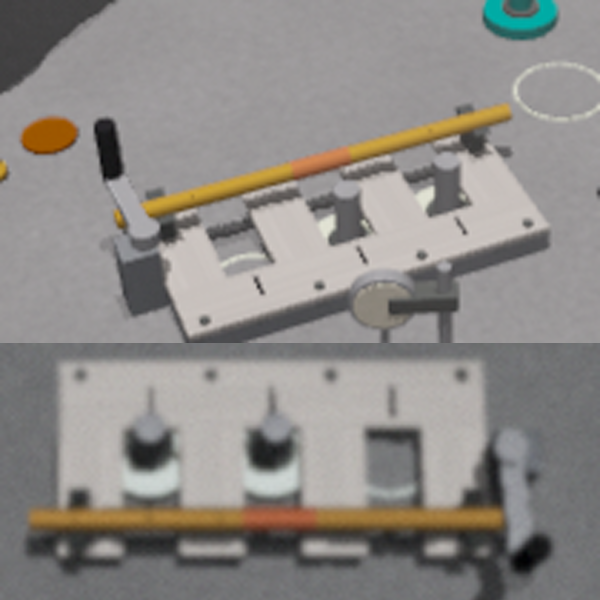

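```bash
python3 -c "
from h import *
bot.job_done(); print(sensors.get_obs()['time'])"
```

```text
the job is handed in; nothing more can be done
the job is handed in; nothing more can be done
```

I finished the job and handed it in at about 33 s of the 208 s allowed. No verdict is reported, so what follows rests on my own last pictures.

- **What I did:** I opened the lever to about 80° and slid the two white carriers into slots 2 and 3 until the stems met the closed ends (12 and 19 N at the wrist). One carrier had been knocked against the puck early on, and I picked it up from there. I then laid the arbor in the V rests, lifted clear and swung the lever shut.
- **Last checks:**
  - **Arbor:** The networks put its middle within 1 mm of the rest point in the scene camera and about 7 mm in the top camera. By eye it lies straight in both rests.
  - **Lever:** The arm lies over the arbor's end. The gripped handle pose put it within about 2° of shut. The top camera's handle reading was several millimetres off, with low confidence (0.56).
  - **Carriers:** Both stems look to be at the closed ends of their slots, judged by eye only; I did not measure them in that final picture.
- **Not checked:** I did not measure the other things on the bench at the end. In the pictures none appeared to have moved, apart from a possible slight touch on the puck when the carrier was knocked against it.

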